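# Check the channel depth of a heater block with a sprung gauge

### The job

Take the depth gauge off its rest and press it over the channel of the tilted heater block, probe in the channel, until the whole base bar lies flat on the block's face; hold it so, pressed firmly with some 15 to 30 N, for a good second, then stand the gauge back on its rest. Read the gauge's drag hand: if it stopped short of the raised limit mark (the channel is deeper than 13 mm) throw the log box's toggle fully over towards the tall post, if it went past the mark throw it fully towards the low stub. Never press the probe home on anything but the channel floor, and leave the other things on the bench where they are.

Things in the scene. Friction and masses are not known exactly. Their poses are not given: they have to be found in the camera images.
- gauge: Sprung depth gauge, about 0.45 kg. Origin: centre of the underside of its steel base bar, 140 (x) by 40 (y) by 12 mm; z up. On it a grey column 32 (x) by 24 (y) mm, z 12 to 82 mm, with a 4 mm cap; gripped across y. At +x a dial lies face up (radius 27 mm, centre x 48, z 30 mm), at -x a box (top z 28 mm). The probe sticks out below at the centre.
- grip (a point): middle of the gauge's column, 58 mm above the underside of the base: grip it here; axes as the gauge
- foot_a (a point): point on the underside of the gauge's base bar, 65 mm from the centre towards +x (dial end)
- foot_b (a point): point on the underside of the gauge's base bar, 65 mm from the centre towards -x
- probe_tip (a point): lower end of the gauge's steel probe (8 mm diameter), 27 mm below the base's underside when free. It is sprung: 5 N to start it, about 0.25 N more per mm (so 7 to 10 N when the base lies flat over the channel); pushed in 27 mm it is flush. Pressing beyond that force seats the base; the block is rigid, so the force then rises steeply (over 60 N harms the gauge). It springs back when freed.
- needle (a joint): drag hand (black needle) of the dial, rad: 0 at first, then 0.2 per mm of the furthest the probe was pushed in, less 1 mm of slack; it stays there when the probe springs back. Channel depth in mm = 26 - value/0.2. It turns clockwise seen from above, from beside the column (+y side) to the raised limit mark on the rim at the gauge's +x end, at 2.6 (13 mm), and past it if shallower. Channels give 1.6 to 3.6.
- channel (a point): centre of the channel's mouth, in the plane of the heater block's top face: z out of the face, y along the channel, x across. The channel is 18 mm wide (x), 90 mm long (y), closed at its ends, 8 to 18 mm deep (varies). The face leans up to 8 degrees to either side about y and lies 60 to 75 mm above the bench. The gauge bridges the channel, its x along this x, either way round.
- rest: Rest of the gauge, fixed. Origin: centre of its underside; x along the gauge's base. Two black ledges, 44 (x) by 60 (y) mm, centred 56 mm either side of the origin, tops 45 mm above the bench; the 68 mm gap between them is for the probe. The gauge stands on them at the start, axes alike within 0.05 rad.
- logbox: Log box, fixed, 150 mm (x) by 90 mm (y) by 35 mm high, origin at the centre of its underside. At its +x end stands the tall steel post (35 mm above the box's top), at its -x end the low stub (6 mm). The toggle stands between them.
- toggle_tip (a point): centre of the 26 mm black ball at the end of the toggle's 80 mm rod; the rod's hinge lies over the log box's centre, 57 mm above the bench, along the box's y
- toggle (a joint): toggle lever in rad: 0 = fully towards the low stub (log box -x), 1.0 = fully towards the tall post (+x), about 0.5 = upright, as at the start; it stays where it is left, about 1 N at the ball moves it
- wrench: Bystander, loose: steel wrench, lying; origin at the centre of its underside. Leave alone.
- screwdriver: Bystander, loose: screwdriver with black handle, lying; origin at the centre of its underside. Leave alone.
- jar: Bystander, loose: amber glass jar, 60 mm wide, 75 mm high; origin at the centre of its underside. Leave alone.
- notebook: Bystander, loose: black notebook, 150 x 210 x 16 mm; origin at the centre of its underside. Leave alone.
- vialtray: Bystander, loose: white divided tray, 100 x 160 x 40 mm; origin at the centre of its underside. Leave alone.
- mouse: Bystander, loose: white computer mouse, 110 mm long; origin at the centre of its underside. Leave alone.
- cup: Bystander, loose: white cup, 72 mm wide, 80 mm high; origin at the centre of its underside. Leave alone.
- block: aluminium heater block, 150 (x) by 110 (y) by 40 mm, held fast and leaning in a low vice; origin 25 mm below point channel along its z, axes as the point
Mind the look-alikes: they are no part of the job. Leave any green or orange look-alike of the logbox alone.

How it is judged:
By the outcome, as a careful person would: the job done as asked, in the order asked, and still so for the second after the job is handed in, with the robot touching nothing.
It also fails if it takes over 72 s, if anything falls off the work surface, if the arm or the gripper's body presses on something with over 40 N, if the wrist force passes 120 N, or if a joint passes its speed limit or range.

### The arm

A 6-joint arm with a two-finger parallel gripper is mounted at the origin on the work surface. World frame = base frame: x ahead of the robot, y to its left, z up, the work surface at z = 0. Lengths are in m, angles in rad, forces in N, time in s.
With the tool pointing down it reaches from about 0.35 to 0.8 m from the base axis. Payload 7.3 kg.
Tool frame: the origin (TCP) lies at the very end of the fingers, on their centre line; the grasp point (between the pads) lies 19 mm behind it (r.grip_point_offset is the distance from the TCP to the grasp point, in m); z points along the fingers, y is the direction in which the jaws open and shut (so a half turn about z gives the same grasp; the last joint's range is limited). The gripper opens to 85 mm and grips with 20 to 120 N. Pads are 22 mm wide; open, the fingers measure 114 mm over their backs; the gripper's body (76 mm by 85 mm) begins 54 mm behind the grasp point. The pads swing forward as they close: fully open they stand 13 mm farther back than shut.
Start: joints at [-1.355, 0.342, 1.524, -0, 1.275, -0.146], TCP at [0.186, -0.491, 0.231] pointing down, gripper open.
Joint ranges: [-2.53, 2.53], [-0.77, 2.02], [0.04, 2.7], [-1, 4.14], [0.28, 2.66], [-3.11, 3.11]. Speed limits (rad/s): [2.57, 2.57, 3.14, 3.14, 3.14, 3.14].

### API

Orientations are given as a unit quaternion [w, x, y, z].
In Python, from workcell import monitor, eyes, order, r gives the robot as it stands.
- The arm moves only by the tool jog_arm, never from a script. Its argument "targets" is a list of rows, each a list of 3 entries, a list of its own where there are three numbers: the shift along the tool's x, y, z in mm, then the turn about the tool's z in degrees, then the opening, from 0 (shut) to 1 (fully open). A call has 1 to 20 rows; each row is the pose to reach, as a shift and turn from the pose measured when the call began, along the tool's axes at that moment; what a row does not reach only later rows make up. A row lasts 1/10 s, in which the tool goes at most 50 mm and 8.59 degrees, less where a joint would pass 70% of its speed; a pose out of reach is approached as far as the arm can. A call with a gripper value outside its range is refused whole. The fingers move at their own pace and stop on an object; "squeeze" is the grip in N (left out, the last holds). Time passes only in rows, so rows that repeat a pose let the fingers close. It gives the time, the measured TCP pose, the force and the opening at its end, in the units of the state.
- monitor.sense(): the state, without advancing time (a new reading comes with each control period).
- eyes.get_image(name): name is "scene" or "top" or "wrist"; returns the picture (384x512x3 uint8, red, green, blue); there is no depth.
- eyes.calibration(name): a dict with "fx", "fy", "cx", "cy" (pixels), "view" (4x4, takes a point from world to camera coordinates). Camera axes: x right, y up, looking along -z (the intrinsics and any distortion apply to the point x, -y, -z); pixel columns grow to the right and rows downward; lengths in m; the calibration is good to about 2 mm. A picture is of the moment at which its call begins: read the wrist's pose just before it. calibration takes no time and is no camera call; for the wrist camera it gives the pose at the moment of the call.
- order.hand_in(): hands the job in, once; it reports no verdict.
The state is a dict: "time": time; "q": joint angles; "dq": joint speeds; "joint_efforts": joint torques, N m; "tcp_pos": TCP position; "orientation": TCP orientation; "wrist_force": force on the tool from outside, world axes, zero at the start; "torque": the same for the moment, N m; "finger_gap": finger opening in m.
Only numpy, scipy, OpenCV 4.12 (cv2) and the standard library are available. Lean on these libraries where they do the work, as an engineer would, in place of code of your own. Each camera call takes 0.05 s, during which the arm holds its last target. There are 200 camera calls.

## Working session

There is one attempt and no reset: what is moved stays moved. The work goes in short steps, Python scripts to look and compute and a tool call to move; the robot and the scene stay as the last step left them, time stands still between calls to the robot, and variables do not carry over. Pictures are saved under pics/ and viewed, about 8 in all and at most 12, crops included, and the job is handed in when it is done.

Besides the shell and the picture viewer there is one more tool, called after "Call:" by a JSON object that holds its "method" and its "body". jog_arm: Moves the arm, as the interface text tells. Its arguments: {"type":"object","properties":{"targets":{"type":"array","items":{"type":"array"}},"squeeze":{"type":"number"}},"required":["targets"]}

```bash
mkdir -p pics
cat > h.py <<'E'
import numpy as np, cv2
from workcell import monitor, eyes, order, r
def cal(n):
    c=eyes.calibration(n); return c,np.array(c["view"])
def proj(n,P,cv=None):
    c,V=cv or cal(n); p=np.atleast_2d(P)@V[:3,:3].T+V[:3,3]
    x,y,z=p[:,0],-p[:,1],-p[:,2]
    return np.c_[c["fx"]*x/z+c["cx"],c["fy"]*y/z+c["cy"]]
def ray(n,uv,cv=None):
    c,V=cv or cal(n); R=V[:3,:3]; o=-R.T@V[:3,3]
    d=np.array([(uv[0]-c["cx"])/c["fx"],-(uv[1]-c["cy"])/c["fy"],-1.])@R
    return o,d/np.linalg.norm(d)
def onz(n,uv,z,cv=None):
    o,d=ray(n,uv,cv); return o+d*(z-o[2])/d[2]
def tri(*obs):
    A=np.zeros((3,3));b=np.zeros(3)
    for o,d in obs:
        M=np.eye(3)-np.outer(d,d);A+=M;b+=M@o
    X=np.linalg.solve(A,b)
    return X,[np.linalg.norm((np.eye(3)-np.outer(d,d))@(X-o))*1e3 for o,d in obs]
def shot(n,f,crop=None,s=1):
    im=eyes.get_image(n); bgr=cv2.cvtColor(np.asarray(im),cv2.COLOR_RGB2BGR)
    cv2.imwrite("pics/"+f+"_raw.png",bgr)
    if crop: x0,y0,x1,y1=crop; bgr=bgr[y0:y1,x0:x1]
    cv2.imwrite("pics/"+f+".png",cv2.resize(bgr,None,fx=s,fy=s,interpolation=cv2.INTER_CUBIC))
    return bgr
E
python3 - <<'E'
from h import *
shot("scene","s0",s=1.5);shot("top","t0",s=1.5)
for n in("scene","top"):
    c,V=cal(n);print(n,{k:c[k] for k in c if k!="view"}, "cam",np.round(-V[:3,:3].T@V[:3,3],3)); print(np.round(V,3))
print(monitor.sense(),r.grip_point_offset)
E
```

```text
scene {'fx': 359.965642449406, 'fy': 359.965642449406, 'cx': 255.31192202100152, 'cy': 190.40326875239427} cam [1.091 0.656 0.858]
[[-0.757  0.653  0.004  0.394]
 [-0.431 -0.504  0.749  0.158]
 [ 0.491  0.565  0.663 -1.475]
 [ 0.     0.     0.     1.   ]]
top {'fx': 420.31627754530984, 'fy': 420.31627754530984, 'cx': 251.86701254303324, 'cy': 188.82056359180615} cam [0.195 0.016 1.653]
[[-0.045 -0.999 -0.004  0.032]
 [ 0.975 -0.045  0.218 -0.551]
 [-0.218  0.005  0.976 -1.571]
 [ 0.     0.     0.     1.   ]]
{'time': 0.1, 'q': array([-1.35499980e+00,  3.42635464e-01,  1.52489192e+00, -3.23770987e-05,
        1.27538026e+00, -1.45976424e-01]), 'dq': array([ 0.00012506, -0.00201924, -0.00301782,  0.00120161, -0.00012145,
        0.00147868]), 'joint_efforts': array([ 1.98990529e-03, -4.34447443e+01, -2.46491432e+01, -1.29050695e-04,
        4.71758744e-03,  2.35884677e-06]), 'tcp_pos': array([ 0.18576468, -0.49067379,  0.2307149 ]), 'orientation': array([-6.56550478e-04,  9.83683538e-01,  1.79906266e-01, -3.84231450e-05]), 'wrist_force': array([0.40446152, 0.10298271, 0.04961088]), 'torque': array([-0.00496034, -0.04105812, -0.03541864]), 'finger_gap': 0.08575515590098431} 0.0187
```

View pics/t0.png

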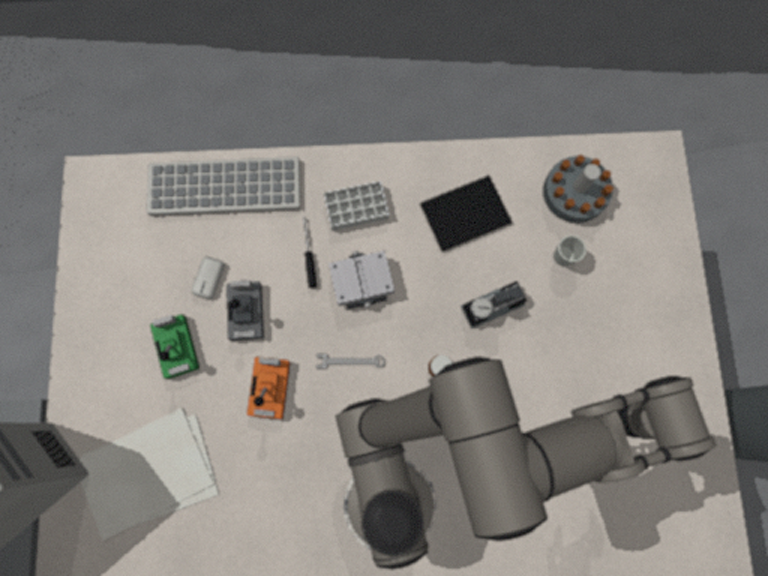

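View pics/s0.png

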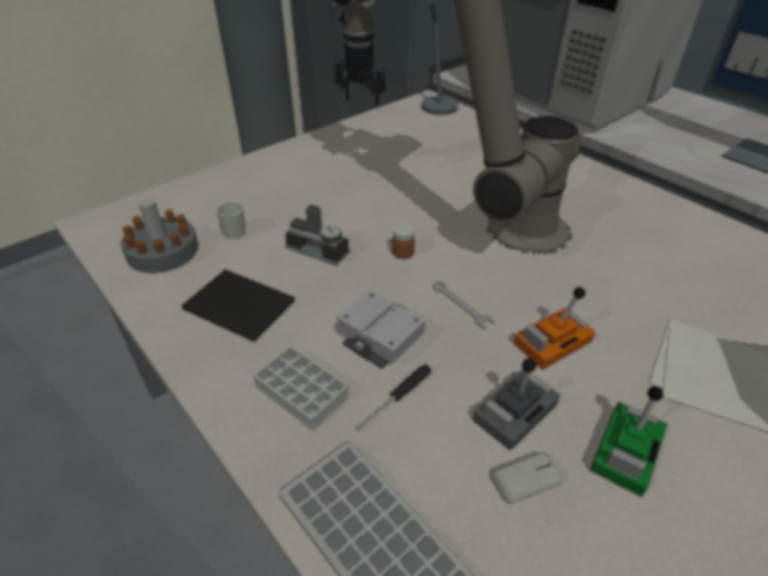

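The top view shows the gauge at (329,203) in raw pixels with its dial towards +y, the block at (241,186) and the grey log box at (163,207). The scene view agrees with these. Next I'll make one enlarged composite.

Run:
```python
from h import *
t=cv2.imread("pics/t0_raw.png");s=cv2.imread("pics/s0_raw.png")
def cr(im,x,y,w,h,k): return cv2.resize(im[y:y+h,x:x+w],None,fx=k,fy=k,interpolation=cv2.INTER_CUBIC)
# each tile 64x48 *6 =384x288
T=[cr(t,296,180,64,48,6),cr(t,210,162,64,48,6),cr(t,140,180,64,48,6),cr(s,308,236,64,64,6)[:288+96]]
T[3]=cv2.resize(T[3],(384,288)) 
cv2.imwrite("pics/c1.png",np.vstack([np.hstack(T[:2]),np.hstack(T[2:])]))
for n,uv,z in [("gauge cap",(340,197),.131),("dial",(321,206),.08),("block",(241,186),.067),("logbox",(163,207),.035),("jar",(294,243),.075)]:
    print(n,np.round(onz("top",uv,z),3))
```

```text
gauge cap [ 0.49  -0.316  0.131]
dial [ 0.469 -0.252  0.08 ]
block [0.563 0.048 0.067]
logbox [0.501 0.357 0.035]
jar [ 0.334 -0.141  0.075]
```

View pics/c1.png

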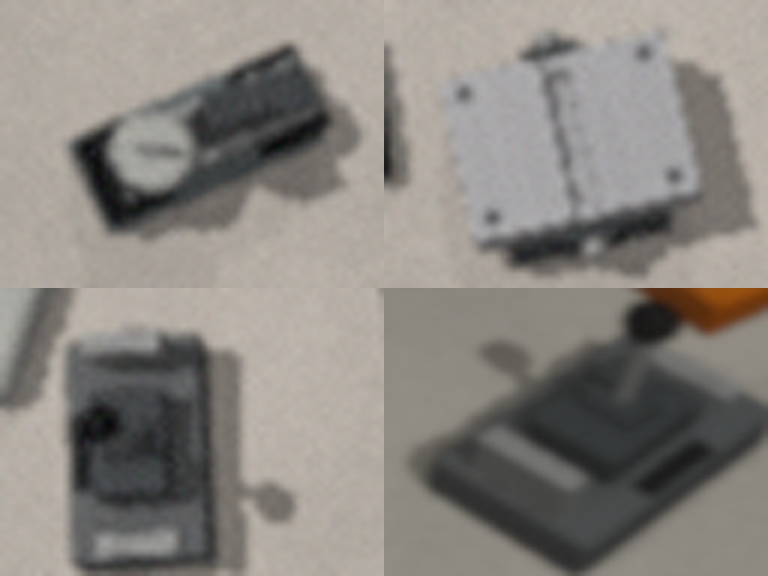

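The composite gives the block's channel direction, about 10° off the gauge's yaw. The four screws at the block's corners can be used to measure it. I can't yet tell which end of the log box has the post, so I'll use the wrist camera for that.

```bash
cat >> h.py <<'E'
from scipy.spatial.transform import Rotation as Ro
def Rt(s): q=np.array(s["orientation"]); return Ro.from_quat(q[[1,2,3,0]]).as_matrix()
def totool(p):  # world TCP target -> tool shift mm
    s=monitor.sense(); return np.round(Rt(s).T@(np.array(p)-s["tcp_pos"])*1e3,1)
E
python3 - <<'E'
from h import *
s=monitor.sense();R=Rt(s);c,V=cal("wrist");o=-V[:3,:3].T@V[:3,3]
print(R.round(3)); print("cam in tool mm",R.T@(o-s["tcp_pos"])*1e3,"axis in tool",R.T@(-V[2,:3]), "xaxis",R.T@V[0,:3], c["fx"],c["cx"],c["cy"])
g=np.array([.48,-.29])
print(totool([.48,-.30,.32]))
E
```

```text
[[ 0.935  0.354 -0.   ]
 [ 0.354 -0.935  0.001]
 [ 0.    -0.001 -1.   ]]
cam in tool mm [  69.89806053    0.46578751 -142.23336159] axis in tool [-2.74994384e-01 -1.92008255e-04  9.61445813e-01] xaxis [8.09505008e-04 9.99999579e-01 4.31243758e-04] 297.05780635596074 254.6270390598171 191.61231375906374
[342.7 -74.3 -89.1]
```

Call:
{"method": "jog_arm", "body": {"targets": [[[0, 0, -70], 0, 1], [[343, -74, -70], -94, 1], [[343, -74, -70], -94, 1], [[343, -74, -70], -94, 1], [[343, -74, -70], -94, 1], [[343, -74, -70], -94, 1], [[343, -74, -70], -94, 1], [[343, -74, -70], -94, 1], [[343, -74, -70], -94, 1], [[343, -74, -70], -94, 1], [[343, -74, -70], -94, 1], [[343, -74, -70], -94, 1], [[343, -74, -70], -94, 1], [[343, -74, -70], -94, 1], [[343, -74, -70], -94, 1]]}}

```text
time: 1.6
tcp_pos: [0.4803, -0.3001, 0.3007]
orientation: [-0.001, 0.541, 0.841, 0.001]
wrist_force: [-0.1, 0.2, -0.4]
finger_gap: 0.0852
```

Run:
```python
from h import *
s=monitor.sense();print(s["time"],s["tcp_pos"],s["q"]);R=Rt(s);print(np.degrees(np.arctan2(R[1,:2],R[0,:2])))
c,V=cal("wrist"); np.savez("w1",c=[c[k] for k in("fx","fy","cx","cy")],V=V,tcp=s["tcp_pos"])
shot("wrist","w1",s=1.5); shot("top","t1")
```

```text
1.6 [ 0.48028875 -0.30014566  0.30070278] [-6.94324241e-01  3.79248218e-01  1.27753529e+00  8.41126653e-04
  1.48628328e+00 -1.12308940e+00]
[114.56233597  24.56232461]
```

View pics/w1.png

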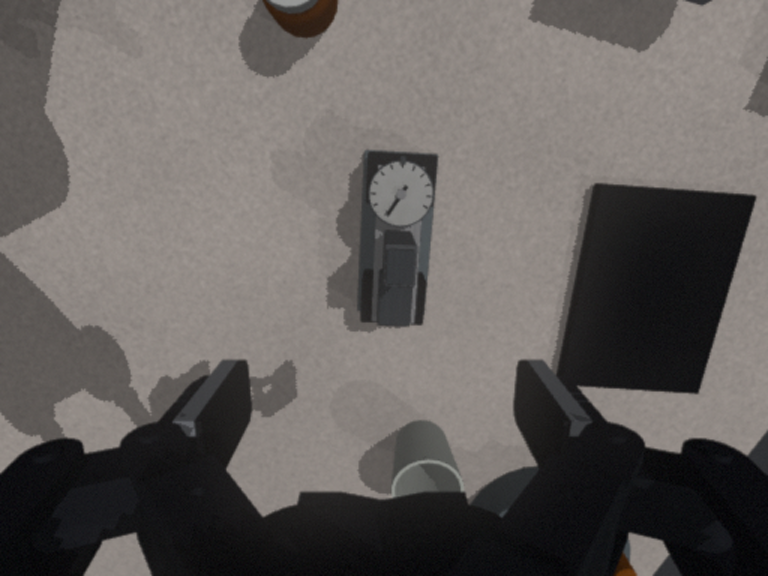

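The dial is at raw pixel (267,129). The needle points down and left, its zero position beside the column on the +y side. I'll zoom in on the cap and dial.

Run:
```python
from h import *
w=cv2.imread("pics/w1_raw.png")
c=cv2.resize(w[96:222,225:305],None,fx=4.7,fy=4.7,interpolation=cv2.INTER_CUBIC)
t=cv2.imread("pics/t1_raw.png")[166:222,208:274]
c2=cv2.resize(t,None,fx=6,fy=6,interpolation=cv2.INTER_CUBIC)
H=max(c.shape[0],c2.shape[0]);P=lambda a:cv2.copyMakeBorder(a,0,H-a.shape[0],0,0,0)
cv2.imwrite("pics/c2.png",cv2.convertScaleAbs(np.hstack([P(c),P(c2)]),alpha=1.5))
```

```text
(no output)
```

View pics/c2.png

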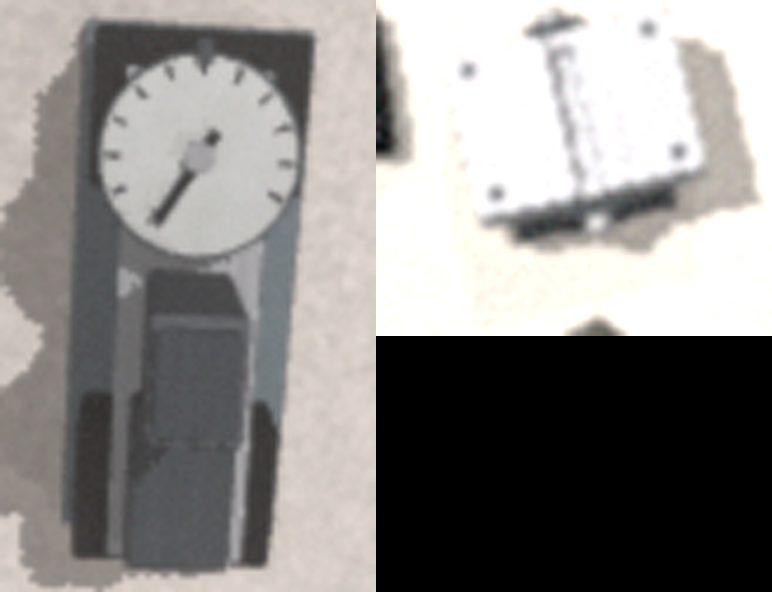

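Run:
```python
from h import *
W=np.load("w1.npz");k=W["c"];cv=(dict(zip(("fx","fy","cx","cy"),k)),W["V"])
f=lambda a,b,z:onz("wrist",(225+a/4.7,96+b/4.7),z,cv)
cc=[f(150,330,.131),f(244,330,.131),f(238,443,.131),f(148,440,.131)]
print("cap sides mm",[round(np.linalg.norm(cc[i]-cc[(i+1)%4])*1e3,1) for i in range(4)])
cap=np.mean(cc,0)
for zd in(.075,.08):
    d=f(198,156,zd); v=d-cap; print("cap",cap.round(4),"dial",d.round(4),"dist",np.linalg.norm(v[:2])*1e3,"yaw",np.degrees(np.arctan2(v[1],v[0])))
L=[f(95,25,.045),f(313,35,.045)];print("ledge w",np.linalg.norm(L[0]-L[1])*1e3,"yaw",np.degrees(np.arctan2(*(L[1]-L[0])[1::-1]))+90)
# base bar white edges: left (118,250)-(107,555), right (263,250)-(232,565) ; 
for a,b in [((118,250),(107,555)),((263,250),(234,565))]:
    p,q=f(*a,.057),f(*b,.057);print("bar edge yaw",np.degrees(np.arctan2(*(p-q)[1::-1])),p.round(4),q.round(4))
for a,b in [((152,330),(148,440)),((244,330),(238,443))]:
    p,q=f(*a,.131),f(*b,.131);print("cap edge yaw",np.degrees(np.arctan2(*(p-q)[1::-1])))
# cap near edges mask check + top view projections
print("top proj cap,dial",proj("top",[cap,f(198,156,.077)]),"tcp",monitor.sense()["tcp_pos"])
```

```text
cap sides mm [np.float64(21.3), np.float64(26.6), np.float64(20.9), np.float64(25.9)]
cap [ 0.494  -0.2989  0.131 ] dial [ 0.4762 -0.2543  0.075 ] dist 47.99947914431019 yaw 111.7041409322577
cap [ 0.494  -0.2989  0.131 ] dial [ 0.4759 -0.254   0.08  ] dist 48.33846002540175 yaw 111.97222531752179
ledge w 59.6274209788659 yaw 112.09554640274256
bar edge yaw 112.30403656248885 [ 0.4682 -0.2873  0.057 ] [ 0.5022 -0.3702  0.057 ]
bar edge yaw 110.72379363293616 [ 0.5047 -0.2707  0.057 ] [ 0.5375 -0.3575  0.057 ]
cap edge yaw 112.70044971667316
cap edge yaw 112.78775580810161
top proj cap,dial [[335.14394021 196.19532741]
 [321.17008857 204.16949878]] tcp [ 0.48033301 -0.30015428  0.3008371 ]
```

Call:
{"method": "jog_arm", "body": {"targets": [[[-5, 13, 50], 2.5, 1], [[-5, 13, 100], 2.5, 1], [[-5, 13, 150], 2.5, 1], [[-5, 13, 180], 2.5, 1], [[-5, 13, 200], 2.5, 1], [[-5, 13, 217], 2.5, 1], [[-5, 13, 217], 2.5, 1], [[-5, 13, 217], 2.5, 1], [[-5, 13, 217], 2.5, 0], [[-5, 13, 217], 2.5, 0], [[-5, 13, 217], 2.5, 0], [[-5, 13, 217], 2.5, 0], [[-5, 13, 217], 2.5, 0], [[-5, 13, 217], 2.5, 0], [[-5, 13, 217], 2.5, 0], [[-5, 13, 217], 2.5, 0]], "squeeze": 60}}

```text
time: 3.3
tcp_pos: [0.4942, -0.2992, 0.0844]
orientation: [-0.0, 0.558, 0.83, 0.0]
wrist_force: [-2.4, 0.4, 6.4]
finger_gap: 0.0232
```

Call:
{"method": "jog_arm", "body": {"targets": [[[0, 0, -20], 0, 0], [[0, 0, -60], 0, 0], [[0, 0, -110], 0, 0], [[20, 20, -150], 2, 0], [[50, 50, -166], 6, 0], [[80, 80, -166], 11, 0], [[110, 110, -166], 11, 0], [[140, 140, -166], 11, 0], [[165, 165, -166], 11, 0], [[185, 185, -166], 11, 0], [[196, 193, -166], 11, 0], [[196, 193, -166], 11, 0], [[196, 193, -166], 11, 0], [[196, 193, -166], 11, 0]]}}

```text
time: 4.7
tcp_pos: [0.5988, -0.0463, 0.2502]
orientation: [-0.001, 0.636, 0.772, -0.0]
wrist_force: [0.1, 0.1, -4.6]
finger_gap: 0.0233
```

```bash
cat >> h.py <<'E'
def wsave(n):
    s=monitor.sense(); c,V=cal("wrist"); np.savez(n,c=[c[k] for k in("fx","fy","cx","cy")],V=V,tcp=s["tcp_pos"]); 
    im=shot("wrist",n,s=1.5); return im
def wload(n):
    W=np.load(n+".npz"); return (dict(zip(("fx","fy","cx","cy"),W["c"])),W["V"])
E
python3 - <<'E'
from h import *
s=monitor.sense();print(s["tcp_pos"],s["q"],s["wrist_force"],s["finger_gap"])
wsave("w2")
E
```

```text
[ 0.59876694 -0.04628977  0.25020443] [-2.04899202e-01  4.71134295e-01  1.27019711e+00  3.51896882e-04
  1.40123327e+00 -3.97809582e-01] [ 0.07780101  0.06988301 -4.5788357 ] 0.023300831567544908
```

View pics/w2.png

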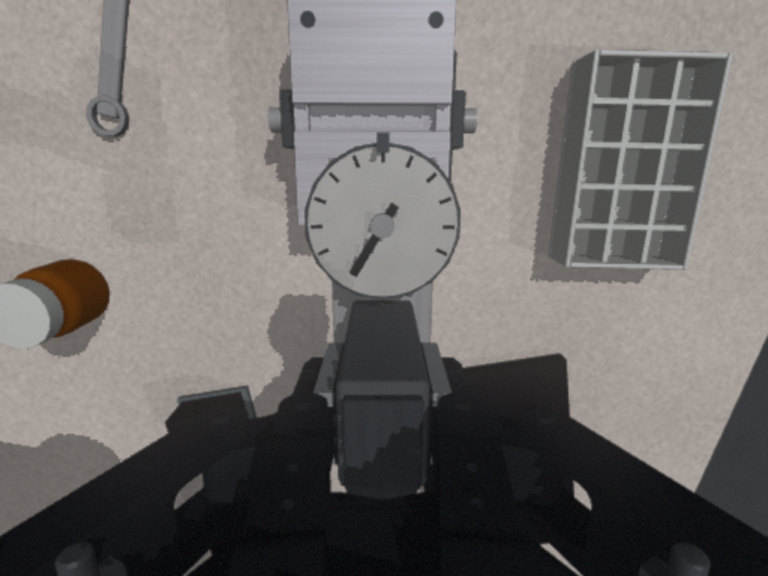

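Gauge is held with its needle still at zero, and the channel edges run level across the image at about (308..437, 103..131)/1.5, so the yaw is close. Two views, one from each side, will give the tilt.

Call:
{"method": "jog_arm", "body": {"targets": [[[20, 35, 0], 0, 0], [[45, 75, 0], 0, 0], [[60, 105, 0], 0, 0], [[60, 105, 0], 0, 0], [[60, 105, 0], 0, 0], [[60, 105, 0], 0, 0]]}}

```text
time: 5.35
tcp_pos: [0.6899, 0.0312, 0.2504]
orientation: [-0.001, 0.636, 0.771, -0.0]
wrist_force: [0.2, -0.4, -6.4]
finger_gap: 0.0234
```

```bash
python3 -c "
from h import *
wsave('w3');print(monitor.sense()['tcp_pos'])"
```

```text
[0.68984361 0.03118031 0.25073843]
```

Call:
{"method": "jog_arm", "body": {"targets": [[[0, -40, 0], 0, 0], [[0, -80, 0], 0, 0], [[0, -120, 0], 0, 0], [[0, -160, 0], 0, 0], [[0, -190, 0], 0, 0], [[0, -210, 0], 0, 0], [[0, -210, 0], 0, 0], [[0, -210, 0], 0, 0], [[0, -210, 0], 0, 0]]}}

```text
time: 6.3
tcp_pos: [0.4842, -0.009, 0.2514]
orientation: [0.0, 0.637, 0.771, 0.0]
wrist_force: [0.3, 0.5, -4.2]
finger_gap: 0.0234
```

```bash
python3 -c "
from h import *
wsave('w4');print(monitor.sense()['tcp_pos'])
a=cv2.imread('pics/w3_raw.png')[:300,:];b=cv2.imread('pics/w4_raw.png')[:300,:]
cv2.imwrite('pics/c3.png',cv2.convertScaleAbs(np.vstack([a,b]),alpha=1.3))"
```

```text
[ 0.48424837 -0.00888396  0.25109457]
```

View pics/c3.png

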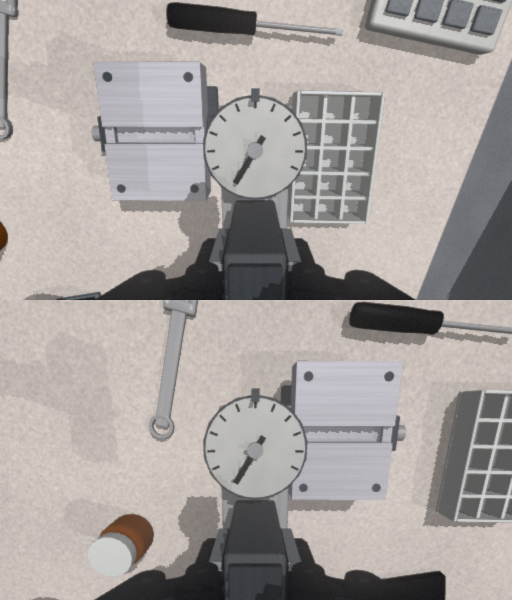

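All four screws show in both views: near (107,77), (188,77), (121,188), (205,189) in w3, and (309,77), (389,77), (303,188), (380,188) in w4.

```bash
cat > m.py <<'E'
from h import *
def blob(n,u,v):
    g=cv2.cvtColor(cv2.imread(f"pics/{n}_raw.png"),cv2.COLOR_BGR2GRAY).astype(float)
    for _ in range(3):
        x,y=int(round(u)),int(round(v));w=g[y-7:y+8,x-7:x+8];m=np.clip(np.median(w)-15-w,0,None)
        Y,X=np.mgrid[y-7:y+8,x-7:x+8]
        m[(X-u)**2+(Y-v)**2>36]=0; u,v=(m*X).sum()/m.sum(),(m*Y).sum()/m.sum()
    return u,v
A,B=wload("w3"),wload("w4");P=[]
for a,b in [((107,77),(309,77)),((188,77),(389,77)),((121,188),(303,188)),((205,189),(380,188))]:
    a,b=blob("w3",*a),blob("w4",*b); X,e=tri(ray("",a,A),ray("",b,B)); P.append(X); print(np.round(a,1),np.round(b,1),X.round(4),np.round(e,2))
P=np.array(P);c=P.mean(0);xa=(P[0]+P[1]-P[2]-P[3]);xa/=np.linalg.norm(xa)
ya=(P[0]+P[2]-P[1]-P[3]);n=np.cross(xa,ya);n/=np.linalg.norm(n)
print("c",c.round(4),"x",xa.round(4),"n",n.round(4),"tilt along x deg",np.degrees(np.arcsin(xa[2])),"y tilt",np.degrees(np.arcsin(ya[2]/np.linalg.norm(ya))),"yaw",np.degrees(np.arctan2(xa[1],xa[0])))
print("sides",np.linalg.norm(P[0]-P[1]),np.linalg.norm(P[2]-P[3]),np.linalg.norm(P[0]-P[2]),np.linalg.norm(P[1]-P[3]),"plane resid mm",(P-c)@n*1e3)
# channel edges: vertical brightness profile in each view
def onpl(uv,cv):
    o,d=ray("",uv,cv); return o+d*((c-o)@n)/(d@n)
for nm,cv,us in(("w3",A,(120,135,150,165,180)),("w4",B,(320,335,350,365,378))):
    g=cv2.cvtColor(cv2.imread(f"pics/{nm}_raw.png"),cv2.COLOR_BGR2GRAY).astype(float)
    for u in us:
        p=g[110:155,u-3:u+4].mean(1);d=np.diff(p);k=np.argsort(-abs(d))[:5]
        print(nm,u,[(110+i+.5,int(d[i]),round(float((onpl((u,110+i+.5),cv)-c)@xa*1e3),1)) for i in sorted(k)])
s=monitor.sense();R=Rt(s);print("tool x yaw",np.degrees(np.arctan2(R[1,0],R[0,0])))
E
python3 m.py
```

```text
[106.9  76.5] [308.1  75.9] [0.5203 0.0999 0.0634] [0.09 0.09]
[187.8  76.6] [388.7  76. ] [0.6027 0.1158 0.0633] [0.08 0.08]
[120.8 188. ] [302.9 187.4] [ 0.5429 -0.018   0.0637] [0.03 0.03]
[207.1 190.5] [375.9 187.4] [ 0.6377 -0.0082  0.0386] [1.53 1.53]
c [0.5759 0.0474 0.0573] x [-0.2305  0.9682  0.0976] n [ 0.1492 -0.064   0.9867] tilt along x deg 5.60333228840649 y tilt 7.990872933211041 yaw 103.39341440633903
sides 0.08398865446274723 0.09847326709897575 0.12000895125711118 0.13111821962917045 plane resid mm [-5.61625486  5.61625486  5.61625486 -5.61625486]
w3 120 [(np.float64(125.5), -21, 14.4), (np.float64(126.5), -19, 13.3), (np.float64(132.5), 24, 6.9), (np.float64(141.5), -22, -2.9), (np.float64(143.5), 37, -5.1)]
w3 135 [(np.float64(126.5), -22, 12.3), (np.float64(131.5), 23, 6.9), (np.float64(132.5), 19, 5.9), (np.float64(141.5), -28, -4.0), (np.float64(143.5), 34, -6.2)]
w3 150 [(np.float64(126.5), -27, 11.3), (np.float64(132.5), 24, 4.8), (np.float64(141.5), -18, -5.1), (np.float64(142.5), -18, -6.2), (np.float64(143.5), 37, -7.4)]
w3 165 [(np.float64(126.5), -28, 10
[... 441 characters left out ...]
42.5), 28, -5.5)]
w4 335 [(np.float64(125.5), -35, 12.2), (np.float64(131.5), 21, 5.6), (np.float64(132.5), 16, 4.5), (np.float64(141.5), -14, -5.6), (np.float64(142.5), 29, -6.7)]
w4 350 [(np.float64(125.5), -39, 11.1), (np.float64(131.5), 14, 4.5), (np.float64(132.5), 14, 3.4), (np.float64(140.5), -14, -5.7), (np.float64(142.5), 28, -8.0)]
w4 365 [(np.float64(125.5), -40, 10.0), (np.float64(131.5), 24, 3.3), (np.float64(140.5), -13, -7.0), (np.float64(141.5), -14, -8.1), (np.float64(142.5), 29, -9.3)]
w4 378 [(np.float64(125.5), -43, 9.0), (np.float64(126.5), -13, 7.9), (np.float64(131.5), 8, 2.3), (np.float64(142.5), 36, -10.4), (np.float64(143.5), 7, -11.6)]
tool x yaw 100.91368925670012
```

```bash
python3 - <<'E'
s=open('m.py').read()
s=s.replace('P=np.array(P)','P[3]=P[1]+P[2]-P[0];print("p4 proj",proj("",P[3],A),proj("",P[3],B));P=np.array(P)')
open('m.py','w').write(s)
E
python3 m.py | grep -v resid
python3 - <<'E'
from h import *
for n,(x,y) in {"w3":(200,188),"w4":(380,188)}.items():
    g=cv2.cvtColor(cv2.imread(f"pics/{n}_raw.png"),cv2.COLOR_BGR2GRAY); print(n);print(g[y-8:y+8:1,x-10:x+14])
E
```

```text
[106.9  76.5] [308.1  75.9] [0.5203 0.0999 0.0634] [0.09 0.09]
[187.8  76.6] [388.7  76. ] [0.6027 0.1158 0.0633] [0.08 0.08]
[120.8 188. ] [302.9 187.4] [ 0.5429 -0.018   0.0637] [0.03 0.03]
[207.1 190.5] [375.9 187.4] [ 0.6377 -0.0082  0.0386] [1.53 1.53]
p4 proj [[193.95373154 188.099072  ]] [[375.7979939  187.41306881]]
c [0.5728 0.0489 0.0635] x [-0.1888  0.982  -0.0026] n [2.0e-04 2.7e-03 1.0e+00] tilt along x deg -0.1502087777616334 y tilt 0.040627363857246114 yaw 100.88516903765732
w3 120 [(np.float64(125.5), -21, 10.1), (np.float64(126.5), -19, 9.1), (np.float64(132.5), 24, 2.7), (np.float64(141.5), -22, -7.1), (np.float64(143.5), 37, -9.3)]
w3 135 [(np.float64(126.5), -22, 9.1), (np.float64(131.5), 23, 3.8), (np.float64(132.5), 19, 2.7), (np.float64(141.5), -28, -7.0), (np.float64(143.5), 34, -9.2)]
w3 150 [(np.float64(126.5), -27, 9.1), (np.float64(132.5), 24, 2.7), (np.float64(141.5), -18, -7.0), (np.float64(142.5), -18, -8.1), (np.float64(143.5), 37, -9.2)]
w3 165 [(np.float64(126.5), -28, 9.2), (np.float64(132.5), 18, 2.8), (np.float64(141.5), -18, -7.0), (np.float64(14
[... 3594 characters left out ...]
31  90  72  71  70  68  69  67  79 113 134 139 139 139 140 140 151
  154 155 156 157 159 158]
 [137 135 108  81  72  70  69  71  75  99 128 136 137 139 138 137 139 154
  157 156 155 155 156 157]
 [138 139 132 116  95  82  80  96 104 127 137 138 140 138 139 138 141 154
  156 156 155 155 153 152]
 [139 139 138 136 131 129 129 132 133 138 140 139 138 139 139 139 141 153
  156 156 155 154 150 149]
 [140 140 140 141 140 141 141 140 140 140 140 140 141 141 140 142 144 153
  158 157 155 154 151 149]
 [140 140 139 140 140 141 140 140 141 140 139 140 140 139 141 142 147 156
  161 157 154 155 153 151]
 [143 141 140 141 141 142 142 142 141 142 141 142 141 142 142 144 153 160
  160 156 156 156 155 154]]
```

Face is level to 0.15° at z 63.5 mm. The fourth screw appears where the other three predict it, and the channel edges lie at ±9 mm as they should. Now I'll check the gauge's offset in the hand and work out the shift.

Run:
```python
from h import *
s=monitor.sense();R=Rt(s);T=s["tcp_pos"]
B=wload("w4");g=cv2.imread("pics/w4_raw.png")
gg=cv2.medianBlur(cv2.cvtColor(g,cv2.COLOR_BGR2GRAY),5)
ci=cv2.HoughCircles(gg[80:220,180:330],cv2.HOUGH_GRADIENT,1,50,param1=80,param2=25,minRadius=42,maxRadius=60)[0][0]
uv=(ci[0]+180,ci[1]+80);print("dial px",uv,ci[2])
for z in(.030,.034):
    d=onz("",uv,T[2]-.0394+z,B);print("dial in tool mm",(R.T@(d-T)*1e3).round(1),"rim r",ci[2]*(B[0]["fx"]**-1)*np.linalg.norm(d-(-B[1][:3,:3].T@B[1][:3,3]))*1e3)
C=np.array([.5728,.0489,.0635])+.0003*np.array([-.189,.982,0])
print("to 40mm base clearance",totool(C+[0,0,.0394+.040]),"to seat",totool(C+[0,0,.0394]))
```

```text
dial px (np.float32(254.5), np.float32(147.5)) 49.4
dial in tool mm [49.2  0.1  9.4] rim r 25.484772309457647
dial in tool mm [49.8  0.1  5.4] rim r 24.81381776882944
to 40mm base clearance [ 40.3  97.9 108.2] to seat [ 40.3  97.8 148.2]
```

Call:
{"method": "jog_arm", "body": {"targets": [[[15, 30, 0], 0, 0], [[30, 65, 0], 0, 0], [[40, 90, 0], 0, 0], [[40, 98, 20], 0, 0], [[40, 98, 50], 0, 0], [[40, 98, 80], 0, 0], [[40, 98, 100], 0, 0], [[40, 98, 108], 0, 0], [[40, 98, 108], 0, 0], [[40, 98, 108], 0, 0], [[40, 98, 108], 0, 0]]}}

```text
time: 7.45
tcp_pos: [0.5739, 0.049, 0.1445]
orientation: [0.001, 0.637, 0.771, 0.001]
wrist_force: [-0.0, 0.4, -4.8]
finger_gap: 0.0233
```

Run:
```python
from h import *
s=monitor.sense();print(s["tcp_pos"],s["wrist_force"],s["torque"])
w=wsave("w5"); shot("scene","s5")
C=np.array([.5728,.0489,.0635])+.0003*np.array([-.189,.982,0]);print("to seat",totool(C+[0,0,.0394]),"px chan scene",proj("scene",[C]))
a=cv2.imread("pics/w5_raw.png"); p=proj("scene",[C])[0].astype(int)
b=cv2.imread("pics/s5_raw.png")[p[1]-64:p[1]+32,p[0]-64:p[0]+64]
b=cv2.resize(b,(512,384),interpolation=cv2.INTER_CUBIC)
cv2.imwrite("pics/c5.png",cv2.resize(cv2.convertScaleAbs(np.hstack([a[:,100:412],b]),alpha=1.3),None,fx=.97,fy=.97))
```

```text
[0.57389343 0.04896305 0.14453342] [-0.00648346  0.35976757 -4.75790259] [-0.00530433  0.04421749  0.01184029]
to seat [ 0.4 -0.9 41.4] px chan scene [[253.05410972 211.41256578]]
```

View pics/c5.png

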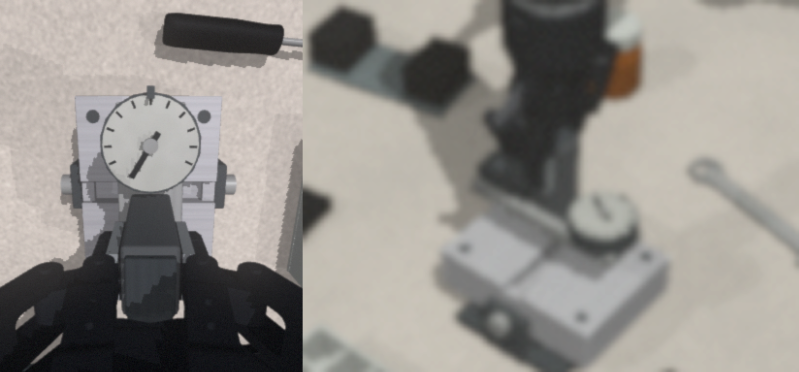

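The probe is lined up over the channel and the needle is still at zero. Now I'll descend.

Call:
{"method": "jog_arm", "body": {"targets": [[[0.4, -0.9, 10], 0, 0], [[0.4, -0.9, 16], 0, 0], [[0.4, -0.9, 20], 0, 0], [[0.4, -0.9, 24], 0, 0], [[0.4, -0.9, 28], 0, 0], [[0.4, -0.9, 31], 0, 0], [[0.4, -0.9, 34], 0, 0], [[0.4, -0.9, 36], 0, 0], [[0.4, -0.9, 36], 0, 0]]}}

```text
time: 8.45
tcp_pos: [0.5728, 0.0491, 0.1085]
orientation: [0.001, 0.637, 0.771, 0.001]
wrist_force: [-2.2, 0.2, 1.7]
finger_gap: 0.0235
```

```bash
python3 -c "
from h import *
s=monitor.sense();print(s['tcp_pos'],s['wrist_force'],s['torque'],s['finger_gap'])"
```

```text
[0.57279443 0.04914873 0.10848678] [-2.225146    0.23797002  1.7255365 ] [-0.05962487  0.41172669 -0.0463538 ] 0.023529385713551235
```

Call:
{"method": "jog_arm", "body": {"targets": [[[0, 0, 2], 0, 0], [[0, 0, 3], 0, 0], [[0, 0, 4], 0, 0], [[0, 0, 4], 0, 0]]}}

```text
time: 8.85
tcp_pos: [0.5728, 0.0491, 0.1045]
orientation: [0.001, 0.637, 0.771, 0.001]
wrist_force: [-2.6, -0.0, 2.7]
finger_gap: 0.0232
```

Call:
{"method": "jog_arm", "body": {"targets": [[[0, 0, 0.5], 0, 0], [[0, 0, 1], 0, 0], [[0, 0, 1], 0, 0]]}}

```text
time: 9.15
tcp_pos: [0.5728, 0.0491, 0.1035]
orientation: [0.001, 0.637, 0.771, 0.001]
wrist_force: [-3.6, -0.2, 2.4]
finger_gap: 0.0237
```

Call:
{"method": "jog_arm", "body": {"targets": [[[0, 0, 0.5], 0, 0], [[0, 0, 0.5], 0, 0]]}}

```text
time: 9.35
tcp_pos: [0.5729, 0.0492, 0.1031]
orientation: [0.001, 0.637, 0.771, 0.001]
wrist_force: [-3.3, 0.8, 4.6]
finger_gap: 0.0233
```

Call:
{"method": "jog_arm", "body": {"targets": [[[0, 0, 0.5], 0, 0], [[0, 0, 0.5], 0, 0]]}}

```text
time: 9.55
tcp_pos: [0.5729, 0.0492, 0.1031]
orientation: [0.001, 0.637, 0.771, 0.001]
wrist_force: [-3.1, -0.5, 6.7]
finger_gap: 0.0232
```

Call:
{"method": "jog_arm", "body": {"targets": [[[0, 0, 0.5], 0, 0], [[0, 0, 0.5], 0, 0]]}}

```text
time: 9.75
tcp_pos: [0.5728, 0.0492, 0.1031]
orientation: [0.001, 0.637, 0.771, 0.001]
wrist_force: [-3.7, 1.1, 7.4]
finger_gap: 0.0233
```

Call:
{"method": "jog_arm", "body": {"targets": [[[0, 0, 0.5], 0, 0], [[0, 0, 0.5], 0, 0]]}}

```text
time: 9.95
tcp_pos: [0.5729, 0.0492, 0.1031]
orientation: [0.002, 0.637, 0.771, 0.001]
wrist_force: [-3.9, -0.2, 6.8]
finger_gap: 0.0234
```

Call:
{"method": "jog_arm", "body": {"targets": [[[0, 0, 1.0], 0, 0], [[0, 0, 1.0], 0, 0]]}}

```text
time: 10.15
tcp_pos: [0.5729, 0.0492, 0.1031]
orientation: [0.002, 0.636, 0.771, 0.001]
wrist_force: [-4.8, 0.5, 12.6]
finger_gap: 0.0236
```

Call:
{"method": "jog_arm", "body": {"targets": [[[0, 0, 1.5], 0, 0], [[0, 0, 1.5], 0, 0]]}}

```text
time: 10.35
tcp_pos: [0.5729, 0.0492, 0.1031]
orientation: [0.002, 0.636, 0.771, 0.001]
wrist_force: [-6.1, -1.4, 14.9]
finger_gap: 0.0231
```

```bash
python3 -c "
from h import *
s=monitor.sense();print(s['tcp_pos'],s['wrist_force'],s['torque'],s['finger_gap'])"
```

```text
[0.57290062 0.04923715 0.10309924] [-6.14913284 -1.36633077 14.924207  ] [-0.21396983  1.52663344 -0.10329279] 0.023140584533930378
```

Call:
{"method": "jog_arm", "body": {"targets": [[[0, -0.5, 1.9], 0, 0], [[0, -0.5, 1.9], 0, 0], [[0, -0.5, 1.9], 0, 0], [[0, -0.5, 1.9], 0, 0]]}}

```text
time: 10.75
tcp_pos: [0.5728, 0.0492, 0.1031]
orientation: [0.003, 0.636, 0.771, 0.002]
wrist_force: [-5.8, 1.2, 16.3]
finger_gap: 0.023
```

```bash
python3 -c "
from h import *
s=monitor.sense();print(s['tcp_pos'],s['wrist_force'],s['torque'],s['finger_gap']);wsave('w6')"
```

```text
[0.57280792 0.04920437 0.10311548] [-5.79709783  1.17512206 16.25277222] [-0.11768222  1.45515363 -0.06645343] 0.02296149831534248
```

Call:
{"method": "jog_arm", "body": {"targets": [[[0, 0, 2.1], 0, 0], [[0, 0, 2.1], 0, 0], [[0, 0, 2.1], 0, 0], [[0, 0, 2.1], 0, 0], [[0, 0, 2.1], 0, 0], [[0, 0, 2.1], 0, 0], [[0, 0, 2.1], 0, 0], [[0, 0, 2.1], 0, 0]]}}

```text
time: 11.6
tcp_pos: [0.5729, 0.0492, 0.1031]
orientation: [0.003, 0.636, 0.771, 0.002]
wrist_force: [-7.8, -0.6, 18.4]
finger_gap: 0.0234
```

Call:
{"method": "jog_arm", "body": {"targets": [[[0, 0, 2.0], 0, 0], [[0, 0, 2.0], 0, 0], [[0, 0, 2.0], 0, 0], [[0, 0, 2.0], 0, 0], [[0, 0, 2.0], 0, 0], [[0, 0, 2.0], 0, 0], [[0, 0, 2.0], 0, 0], [[0, 0, 2.0], 0, 0]]}}

```text
time: 12.4
tcp_pos: [0.5728, 0.0492, 0.1031]
orientation: [0.004, 0.636, 0.771, 0.002]
wrist_force: [-7.1, -1.1, 19.0]
finger_gap: 0.0235
```

Run:
```python
from h import *
s=monitor.sense();R=Rt(s);print(s['tcp_pos'],s['wrist_force'],"tool z",R[:,2].round(4))
wsave('w7');shot("scene","s7")
a=cv2.imread("pics/w7_raw.png")[60:260,150:360]
b=cv2.imread("pics/s7_raw.png")[150:246,189:317]
cv2.imwrite("pics/c7.png",cv2.convertScaleAbs(np.hstack([cv2.resize(a,(399,380),interpolation=cv2.INTER_CUBIC),cv2.resize(b,(400,380),interpolation=cv2.INTER_CUBIC)]),alpha=1.3))
```

```text
[0.57280934 0.04918384 0.10313839] [-7.07692417 -1.12290979 18.97525821] tool z [ 0.009  -0.0012 -1.    ]
```

View pics/c7.png

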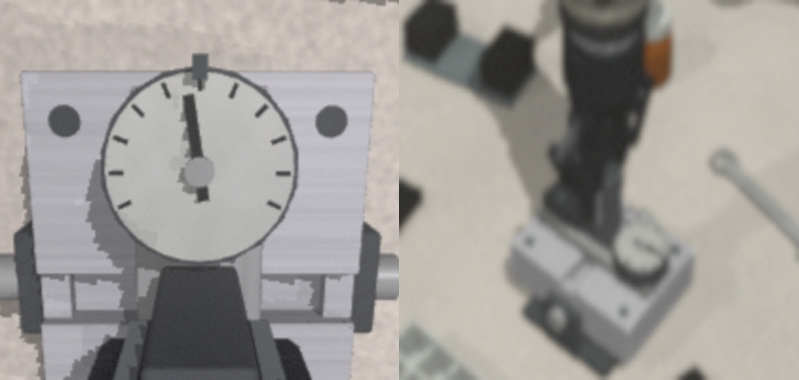

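The needle stopped about 8° (0.14 rad) short of the mark, a value of about 2.46 and so roughly 13.7 mm deep. The tool tilted about 0.5° along the channel over the repeated press calls. I'll ease off, see what tilt remains, and press again in a single call.

Call:
{"method": "jog_arm", "body": {"targets": [[[0, 0, -1], 0, 0], [[0, 0, -2], 0, 0], [[0, 0, -3], 0, 0], [[0, 0, -3], 0, 0]]}}

```text
time: 12.9
tcp_pos: [0.5727, 0.0492, 0.1059]
orientation: [0.004, 0.636, 0.771, 0.002]
wrist_force: [-2.7, 0.4, 1.9]
finger_gap: 0.0233
```

Run:
```python
from h import *
s=monitor.sense();R=Rt(s);print(s['tcp_pos'],s['wrist_force'],s['torque'],"tool z",R[:,2].round(4),"yaw",np.degrees(np.arctan2(R[1,0],R[0,0])))
```

```text
[0.57270483 0.04919519 0.10588285] [-2.73945674  0.38008616  1.87690584] [-0.06066175  0.547345    0.02581332] tool z [ 0.0086 -0.0011 -1.    ] yaw 100.94391568913336
```

The tilt is small: 0.17 mm at the bar's edge. The hold lasted over 2 s at 17–24 N on the block, so I'm taking the gauge back to its rest.

Call:
{"method": "jog_arm", "body": {"targets": [[[0, 0, -15], 0, 0], [[0, 0, -35], 0, 0], [[0, 0, -65], 0, 0], [[0, 0, -100], 0, 0], [[-10, -5, -125], 0, 0], [[-40, -18, -140], -2, 0], [[-80, -35, -144], -5, 0], [[-120, -52, -144], -8, 0], [[-160, -70, -144], -11.2, 0], [[-200, -88, -144], -11.2, 0], [[-240, -105, -144], -11.2, 0], [[-280, -122, -144], -11.2, 0], [[-310, -136, -144], -11.2, 0], [[-327, -143, -144], -11.2, 0], [[-327, -143, -144], -11.2, 0], [[-327, -143, -144], -11.2, 0], [[-327, -143, -144], -11.2, 0]]}}

```text
time: 14.6
tcp_pos: [0.4936, -0.2976, 0.2492]
orientation: [0.004, 0.558, 0.83, 0.002]
wrist_force: [-0.9, 0.9, -4.1]
finger_gap: 0.0232
```

Run:
```python
from h import *
s=monitor.sense();R=Rt(s);print(s['tcp_pos'],s['wrist_force'],"tool z",R[:,2].round(4),"yaw",np.degrees(np.arctan2(R[1,0],R[0,0])),totool([.4942,-.2992,.0844]))
```

```text
[ 0.49357731 -0.29759442  0.24921009] [-0.8863546   0.90293212 -4.10551586] tool z [ 8.3e-03 -2.0e-04 -1.0e+00] yaw 112.21629848188915 [ -1.2  -1.3 164.8]
```

Now lowering, ending slightly above the rest height (0.0844) before the final contact check.

Call:
{"method": "jog_arm", "body": {"targets": [[[-1, -1, 30], 0, 0], [[-1, -1, 70], 0, 0], [[-1, -1, 110], 0, 0], [[-1, -1, 135], 0, 0], [[-1, -1, 150], 0, 0], [[-1, -1, 158], 0, 0], [[-1.2, -1.3, 162], 0, 0], [[-1.2, -1.3, 163.5], 0, 0], [[-1.2, -1.3, 163.5], 0, 0], [[-1.2, -1.3, 163.5], 0, 0]]}}

```text
time: 15.6
tcp_pos: [0.4947, -0.2995, 0.0866]
orientation: [0.004, 0.558, 0.83, 0.002]
wrist_force: [0.9, -0.4, -5.2]
finger_gap: 0.0234
```

Call:
{"method": "jog_arm", "body": {"targets": [[[0, 0, 0.6], 0, 0], [[0, 0, 1], 0, 0], [[0, 0, 1], 0, 0]]}}

```text
time: 15.9
tcp_pos: [0.4947, -0.2996, 0.0858]
orientation: [0.005, 0.558, 0.83, 0.002]
wrist_force: [0.3, -0.2, -4.2]
finger_gap: 0.0232
```

Call:
{"method": "jog_arm", "body": {"targets": [[[0, 0, 0.7], 0, 0], [[0, 0, 1.4], 0, 0], [[0, 0, 1.4], 0, 0]]}}

```text
time: 16.2
tcp_pos: [0.4948, -0.2997, 0.0848]
orientation: [0.005, 0.558, 0.83, 0.002]
wrist_force: [0.5, 0.2, -1.4]
finger_gap: 0.0239
```

Call:
{"method": "jog_arm", "body": {"targets": [[[0, 0, 0.4], 0, 0], [[0, 0, 0.5], 0, 0], [[0, 0, 0.5], 0, 0]]}}

```text
time: 16.5
tcp_pos: [0.4949, -0.2998, 0.0847]
orientation: [0.005, 0.558, 0.83, 0.002]
wrist_force: [-0.6, -0.2, 2.4]
finger_gap: 0.0231
```

It's standing on the rest, so I'll release and retreat.

Call:
{"method": "jog_arm", "body": {"targets": [[[0, 0, 0], 0, 0.5], [[0, 0, 0], 0, 0.8], [[0, 0, 0], 0, 1], [[0, 0, 0], 0, 1], [[0, 0, 0], 0, 1], [[0, 0, 0], 0, 1], [[0, 0, 0], 0, 1], [[0, 0, -30], 0, 1], [[0, 0, -75], 0, 1], [[0, 0, -120], 0, 1], [[0, 0, -165], 0, 1], [[0, 0, -190], 0, 1], [[0, 0, -190], 0, 1], [[0, 0, -190], 0, 1]]}}

```text
time: 17.9
tcp_pos: [0.4928, -0.2993, 0.2746]
orientation: [0.005, 0.558, 0.83, 0.002]
wrist_force: [0.4, -0.2, -0.7]
finger_gap: 0.0852
```

Run:
```python
from h import *
s=monitor.sense();R=Rt(s);print(s['tcp_pos'],s['wrist_force'],"tool z",R[:,2].round(4),s["q"])
wsave('w8'); shot("scene","s8")
a=cv2.imread("pics/w8_raw.png")[60:260,160:360]; b=cv2.imread("pics/s8_raw.png")
L=b[236:300,308:372]
cv2.imwrite("pics/c8.png",cv2.convertScaleAbs(np.hstack([cv2.resize(a,(400,400),interpolation=cv2.INTER_CUBIC),cv2.resize(L,(400,400),interpolation=cv2.INTER_CUBIC)]),alpha=1.4))
```

```text
[ 0.49279924 -0.29934798  0.27460694] [ 0.38638414 -0.16785789 -0.69375956] tool z [ 0.0108 -0.0023 -0.9999] [-0.68154704  0.40430511  1.3097      0.00512475  1.41773714 -1.07012738]
```

View pics/c8.png

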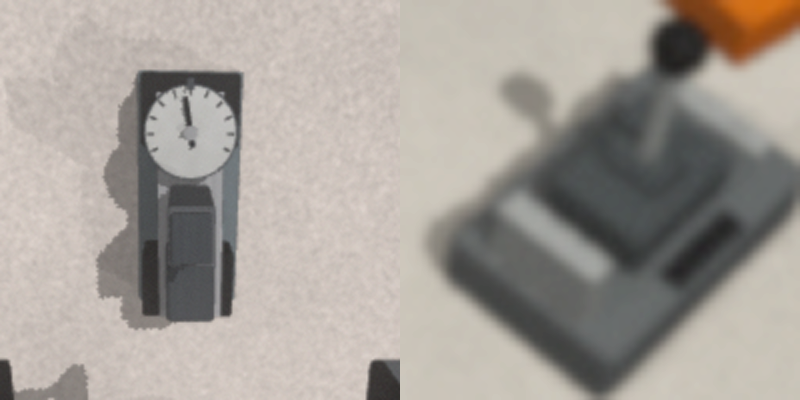

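The gauge is back on its rest. The needle, hub (190,132) to tip (185,97), sits short of the mark at (190,83), so the toggle goes to the tall post. The scene crop and the first composite suggest the post is at the world +x end, and I'll confirm that from above.

Call:
{"method": "jog_arm", "body": {"targets": [[[40, 18, 0], 5, 0], [[85, 39, 0], 10, 0], [[130, 60, 0], 15, 0], [[175, 80, 0], 20, 0], [[220, 101, 0], 24.8, 0], [[265, 122, 0], 24.8, 0], [[310, 143, 0], 24.8, 0], [[355, 163, 0], 24.8, 0], [[400, 184, 0], 24.8, 0], [[445, 205, 0], 24.8, 0], [[485, 224, 0], 24.8, 0], [[517, 238, 0], 24.8, 0], [[517, 238, 0], 24.8, 0], [[517, 238, 0], 24.8, 0], [[517, 238, 0], 24.8, 0], [[517, 238, 0], 24.8, 0]]}}

```text
time: 19.6
tcp_pos: [0.5173, 0.2683, 0.2729]
orientation: [0.003, 0.723, 0.69, 0.003]
wrist_force: [0.1, -0.4, -0.0]
finger_gap: 0.0002
```

Run:
```python
from h import *
s=monitor.sense();R=Rt(s);print(s['tcp_pos'],"yaw",np.degrees(np.arctan2(R[1,0],R[0,0])),R[:,2].round(4),s["q"].round(2))
wsave('w9'); shot("top","t9")
```

```text
[0.51729277 0.26828139 0.27286365] yaw 87.31695056362655 [ 7.6e-03 -6.0e-04 -1.0e+00] [ 0.35  0.42  1.29 -0.    1.42  0.4 ]
```

View pics/w9.png

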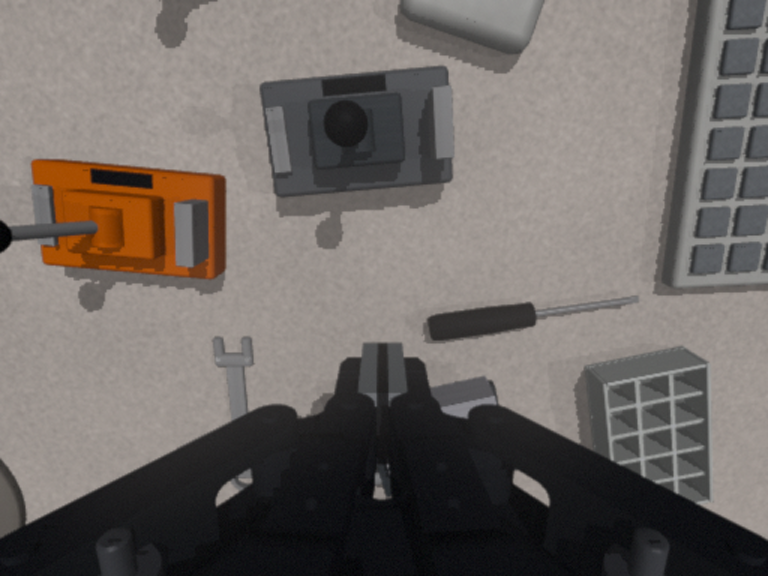

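In the grey box, the right-hand plate at (442,122) is taller: larger and flush with the box edge, like the orange twin's visible post. So the tall post is towards world +x. The ball is at (346,124)/1.5.

Run:
```python
from h import *
A=wload("w9")
g=cv2.GaussianBlur(cv2.cvtColor(cv2.imread("pics/w9_raw.png"),cv2.COLOR_BGR2GRAY),(3,3),0)
def dark(g,u,v,t,r=12):
    x,y=int(u),int(v);m=(g[y-r:y+r+1,x-r:x+r+1]<t).astype(np.uint8);n,l,st,ce=cv2.connectedComponentsWithStats(m)
    k=1+np.argmax(st[1:,4]);return ce[k]+[x-r,y-r],st[k]
uv,st=dark(g,230.7,82.7,28,14);print("ball",uv,st)
b=onz("",uv,.137,A);print("ball @.137",b.round(4),"r px->mm",np.sqrt(st[4]/np.pi)/A[0]["fx"]*np.linalg.norm(b-(-A[1][:3,:3].T@A[1][:3,3]))*1e3)
k=[(262,84),(446,67),(452,182),(277,195)]
K=np.array([onz("",(u/1.5,v/1.5),.035,A) for u,v in k]);print("box corners",K.round(4),"c",K.mean(0).round(4),"L",np.linalg.norm(K[0]-K[1]),np.linalg.norm(K[1]-K[2]))
# post heights: plate lengths at z .07 / .041
for n,a,bb,z in(("right",(436,88),(436,158),.07),("right low",(436,88),(436,158),.041),("left low",(279,108),(285,171),.041),("left hi",(279,108),(285,171),.07)):
    print(n,np.linalg.norm(onz("",np.array(a)/1.5,z,A)-onz("",np.array(bb)/1.5,z,A))*1e3)
print("proj ball top",proj("top",[b]))
s=monitor.sense();print("hinge",(K.mean(0)).round(4),"pre",totool([b[0]-.06,b[1],.2]),"down",totool([b[0]-.06,b[1],.115]), "ball",totool([b[0],b[1],.115]))
```

```text
ball [231.85046729  89.63084112] [  2  12  26  17 214]
ball @.137 [0.5024 0.353  0.137 ] r px->mm 7.753029155450833
box corners [[0.4314 0.399  0.035 ]
 [0.5756 0.4047 0.035 ]
 [0.5801 0.3173 0.035 ]
 [0.4337 0.3135 0.035 ]] c [0.5052 0.3586 0.035 ] L 0.14431756681156052 0.08757625141332437
right 48.072994894842886
right low 52.11286331073215
left low 47.69859295323297
left hi 44.00092548857769
proj ball top [[158.24975626 201.58327039]]
hinge [0.5052 0.3586 0.035 ] pre [ 80.9 -79.5  72.6] down [ 80.9 -80.2 157.6] ball [ 83.7 -20.3 158.1]
```

Plate lengths agree at 48 mm only with the right plate at 70 mm and the left at 41 mm, so the tall post is at world +x. The ball mask was poor. By eye the ball is at about (0.501, 0.359), which matches the box centre.

Call:
{"method": "jog_arm", "body": {"targets": [[[30, -35, 0], 0, 0], [[60, -70, 10], 0, 0], [[87, -81, 40], 0, 0], [[87, -81, 80], 0, 0], [[87, -81, 120], 0, 0], [[87, -81, 150], 0, 0], [[87, -81, 158], 0, 0], [[87, -81, 158], 0, 0], [[87, -81, 158], 0, 0]]}}

```text
time: 20.6
tcp_pos: [0.443, 0.3594, 0.1163]
orientation: [0.003, 0.724, 0.69, 0.004]
wrist_force: [0.3, 0.1, -0.5]
finger_gap: 0.0002
```

Call:
{"method": "jog_arm", "body": {"targets": [[[0, 15, 0], 0, 0], [[1, 25, 0], 0, 0], [[2, 33, 0], 0, 0], [[2, 40, 0], 0, 0], [[3, 46, 0], 0, 0], [[3, 52, 0], 0, 0], [[4, 58, 0], 0, 0], [[4, 63, 0], 0, 0], [[4, 67, 0], 0, 0], [[4, 67, 0], 0, 0]]}}

```text
time: 21.6
tcp_pos: [0.5107, 0.3601, 0.1169]
orientation: [0.003, 0.724, 0.69, 0.004]
wrist_force: [0.4, 0.2, 0.0]
finger_gap: -0.0002
```

```bash
python3 -c "
from h import *
s=monitor.sense();print(s['tcp_pos'],s['wrist_force'])"
```

```text
[0.51070275 0.36014893 0.11690856] [0.35358967 0.16414967 0.042014  ]
```

Call:
{"method": "jog_arm", "body": {"targets": [[[0, 3, 0], 0, 0], [[0, 5, 0], 0, 0], [[0, 5, 0], 0, 0]]}}

```text
time: 21.9
tcp_pos: [0.5159, 0.3599, 0.117]
orientation: [0.003, 0.724, 0.69, 0.005]
wrist_force: [0.2, 0.3, -0.4]
finger_gap: 0.0
```

Call:
{"method": "jog_arm", "body": {"targets": [[[0, 2, 0], 0, 0], [[0, 4, 0], 0, 0], [[0, 4, 0], 0, 0]]}}

```text
time: 22.2
tcp_pos: [0.5169, 0.3598, 0.1167]
orientation: [0.002, 0.724, 0.69, 0.002]
wrist_force: [-11.4, -1.0, 5.3]
finger_gap: -0.0002
```

Call:
{"method": "jog_arm", "body": {"targets": [[[0, 2, 0], 0, 0], [[0, 3, 0], 0, 0], [[0, 3, 0], 0, 0]]}}

```text
time: 22.5
tcp_pos: [0.5168, 0.3599, 0.1168]
orientation: [-0.0, 0.723, 0.69, -0.001]
wrist_force: [-12.2, -0.0, 6.1]
finger_gap: 0.0
```

The stop came at 0.517, against a predicted 0.5155, with 12 N, so the toggle is fully over. I'll back off and check.

Call:
{"method": "jog_arm", "body": {"targets": [[[0, -15, 0], 0, 0], [[0, -40, 0], 0, 0], [[0, -50, -20], 0, 0], [[0, -60, -60], 0, 0], [[-40, -40, -100], 0, 0], [[-80, -10, -150], 0, 0], [[-90, 10, -160], 0, 0], [[-90, 10, -160], 0, 0], [[-90, 10, -160], 0, 0], [[-90, 10, -160], 0, 0]]}}

```text
time: 23.5
tcp_pos: [0.522, 0.2699, 0.2757]
orientation: [-0.001, 0.723, 0.691, -0.002]
wrist_force: [-0.2, 0.5, 0.1]
finger_gap: -0.0003
```

Run:
```python
from h import *
s=monitor.sense();print(s['tcp_pos'],s['wrist_force'],s["time"])
wsave('w10');shot("top","t10")
a=cv2.imread("pics/w10_raw.png")[:260,100:400];b=cv2.imread("pics/t10_raw.png")[80:290,90:430]
cv2.imwrite("pics/c10.png",cv2.convertScaleAbs(np.hstack([cv2.resize(a,(360,312)),cv2.resize(b,(440,312))]),alpha=1.4))
```

```text
[0.52198093 0.26994837 0.2756967 ] [-0.21546711  0.54514239  0.11730156] 23.5
```

View pics/c10.png

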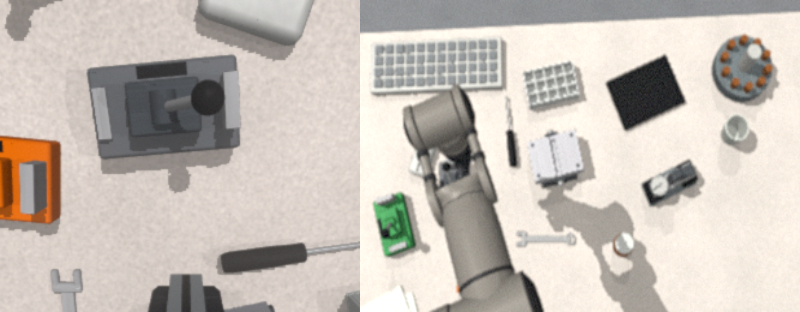

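The toggle is over towards the right-hand post: ball at (207,97), post at (231,98). The gauge stands on its rest and the bystanders are where they were. Handing in.

```bash
python3 -c "
from h import *
print(order.hand_in())"
```

```text
the job is handed in; nothing more can be done
None
```

I pressed the gauge over the channel, stood it back on its rest, and threw the log box toggle fully towards the tall post. The job is handed in at about 23.5 s; no verdict was reported.

- **Press:** the base seated with the tool at z 0.1031 m, against 0.1029 m predicted. I held it for over 2 s, pressing the block with about 17–24 N (wrist force plus the gauge's weight).
- **Reading:** the drag hand stopped about 8° short of the limit mark, a value of about 2.46. That means the channel is roughly 13.7 mm deep, so the toggle belonged at the tall post.
- **Rest:** after release, the picture shows the gauge standing on both ledges with the needle unchanged.
- **Toggle:** it came up against its stop at 12 N, and the last picture shows the ball over by the tall post. I took that end as the tall one because the two plates' sizes in the image only match if that plate is the tall post.
- **Other things:** the last top view, partly blocked by the arm, showed the visible bystanders unmoved.

**Checks that disagreed:**
- **Block lean:** I measured only about 0.15°, though the text allows up to 8°.
- **Tool tilt:** the tool leaned about 0.5° along the channel over the repeated presses. That would be under 0.2 mm at the bar's edge if the gauge leaned with it. A side force of up to about 8 N along the channel came with it.
- **Screw and ball masks:** the image masks failed on one block screw in one view and on the toggle ball. I fixed those two positions from the other screws and by eye.

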